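Push the label holder home behind the shelf lip and hold it

ROBOT

A 6-joint arm with a two-finger parallel gripper is mounted at the origin on the work surface; the furniture and walls round the work are solid. World frame = base frame: x ahead of the robot, y to its left, z up, the work surface at z = 0. Lengths are in m, angles in rad, forces in N, time in s.
With the tool pointing down it reaches from about 0.4 to 0.825 m from the base axis. Payload 7 kg.
Tool frame: the origin (TCP) lies on the mounting face of the last link; the fingertips stand arm.tcp_to_tips ahead of it and the grasp point (between the pads) lies 159 mm ahead of it (arm.tcp_to_tips is the distance from the TCP to the fingertips, in m); z points along the fingers, y is the direction in which the jaws open and shut (so a half turn about z gives the same grasp; the last joint's range is limited). The gripper opens to 88 mm and grips with 3 to 60 N. Pads are 19 mm wide; open, the fingers measure 130 mm over their backs; the gripper's body (78 mm by 193 mm) begins 47 mm behind the grasp point.
Start: joints at [1.613, 0.359, 0.012, 0, -1.224, -0.288], TCP at [0.164, 0.655, 0.405] pointing down, gripper open.
Joint ranges: [-3.07, 3.07], [-1.43, 2.12], [-1.02, 1.25], [-3.03, 1.67], [-3.05, -0], [-3.03, 3.03]. Speed limits (rad/s): [2.39, 2.39, 3.01, 3.14, 3.14, 3.14].

INTERFACE

Orientations are given as [roll, pitch, yaw] about the fixed x, y, z axes, in that order (R = Rz(yaw) Ry(pitch) Rx(roll)).
In Python, from station import arm, cams, job_done, finder gives the robot as it stands.
- The arm moves only by the tool play_rows, never from a script. Its argument "targets" is a list that holds one entry, the list of rows, each a list of 4 numbers: the shift along the tool's x, y, z in m, then the turn about the tool's z in degrees. A call has 1 to 5 rows; each row is the pose to reach, as a shift and turn from the pose commanded when the call began, along the tool's axes at that moment; what a row does not reach only later rows make up. A row lasts 1/8 s, in which the tool goes at most 62.5 mm and 10.7 degrees, less where a joint would pass 70% of its speed; a pose out of reach is approached as far as the arm can. A call with a gripper value outside its range is refused whole. "grip" is the closure in counts, from 0 (fully open) to 255 (shut), set as the call begins (left out, the last holds). The fingers move at their own pace and stop on an object; "newtons" is the grip in N (left out, the last holds). Time passes only in rows, so rows that repeat a pose let the fingers close. It gives the time, the measured TCP pose, the force and the opening at its end, in the units of the state.
- arm.get_state(): the state, without advancing time (a new reading comes with each control period).
- cams.grab_frame(name): name is "scene" or "top" or "wrist"; returns (picture, depth): 420x560x3 uint8, red, green, blue; 420x560 float32, m along the optical axis (not along the pixel's ray), 0 where there is no reading.
- cams.camera_params(name): a dict with "intrinsics" (3x3 intrinsics, pixels), "D" ([k1, k2, p1, p2, k3] as OpenCV has them; the pictures are not rectified), "position" and "attitude" of the camera in the world. Camera axes: x right, y down, z forward; pixel columns grow to the right and rows downward; lengths in m; the calibration is good to about 2 mm. A picture is of the moment at which its call begins: read the wrist's pose just before it. camera_params takes no time and is no camera call; for the wrist camera it gives the pose at the moment of the call.
- job_done(): hands the job in, once; it reports no verdict.
Trained networks look in the newest picture that a camera, given by its name, has taken for a name from the list of things; names that differ only in an ending like _2 or _b are one class to them, and where a whole thing is asked for, a point or a joint stands for the part that bears it (a point fixed in the world has none). Each returns a list of dicts, best first, with "score" (0 to 1); they miss things now and then, are a little off and sometimes report something else, mostly with a low value. They report only what shows in the picture. A call takes as long as a camera call.
- finder.find_in(camera, query): "xyz" ([x, y, z] in m, in world coordinates, good to about 4 mm: the middle of the surface that is visible of it).
- finder.masks_of(camera, query): "mask" (420x560 bool, what is visible of it).
The state is a dict: "t": time; "q": joint angles; "qd": joint speeds; "joint_efforts": joint torques, N m; "eef_pos": TCP position; "ee_rot": TCP orientation; "force": force on the tool from outside, world axes, zero at the start; "moment": the same for the moment, N m; "width": finger opening in m.
Only numpy, scipy, OpenCV 4.12 (cv2) and the standard library are available. Lean on these libraries where they do the work, as an engineer would, in place of code of your own. Each camera call takes 0.05 s, during which the arm holds its last target. There are 200 camera calls.

TASK

Take the wider of the two label holders out of the wooden stand and push its thin leaf down into the slot behind the steel lip on the front edge of the finds rack, with the blank card facing outward, away from the rack. Press it fully home against the sprung clip until the underside of its frame sits on the shelf top, and finish with the gripper still holding it pressed home, because the clip pushes it up again if you let go. Leave the narrow holder and the other things on the table where they are.

Things in the scene. Friction and masses are not known exactly. Their poses are not given: they have to be found in the camera images.
- wide_holder: Wider label holder, 60 g: grey frame 20 mm thick (x), 72 wide (y), 40 tall, blank white card on its -x face; below it an aluminium leaf 4 mm thick, 64 wide, 40 long, its last 4 mm thinned to 2. Origin: middle of the leaf's lower edge, z up; the frame fills z = 40 to 80 mm; grip it across x at z = 64. Starts upright in either slot of the stand, card within 0.3 rad of the way the rack faces.
- wide_holder_shoulder (a point): Middle of the underside of the wide holder's frame (its shoulder), on the leaf's centre plane, 40 mm above the leaf's lower edge. Axes as the holder.
- wide_holder_card (a point): Middle of the blank card on the wide holder's -x face, 9 mm in front of the leaf's centre plane, 60 mm above the leaf's lower edge.
- narrow_holder: The narrow label holder: same make, frame 48 mm wide (y), leaf 40 mm wide; otherwise the same sizes and origin. It stands in the stand's other slot and stays there.
- stand: Fixed wooden block 60 mm (x) x 190 mm (y) x 45 mm tall with two open slots in its top, 7 mm x 70 mm, 42 mm deep, centred 50 mm either side of its middle along y. The holders rest on its top by their shoulders. Origin: centre of its underside.
- rack: Fixed finds rack: plywood shelf 170 mm deep (x), 200 wide (y = -60 to 140), top at z = 100, with a box of sherds 34 mm tall from 58 mm behind the front edge. Origin: on the table below the shelf's front edge at the middle of the lip; +x points into the rack. A steel lip 104 mm long, 3 thick stands before the edge; its top at z = 96 flares forward to a mouth 13 mm wide.
- slot_mouth (a point): Middle of the slot between lip and shelf edge, at the height of the shelf top: rack x = -4 mm, z = 100 mm. Axes as the rack. The slot is 8 mm wide (x), 76 mm long (y) between two end stops. With the holder home, its shoulder is at this height and rests on the shelf's front edge.
- clip (a joint): Sprung black clip bar in the slot, 44 mm long, under the slot's middle. 0 = up, its top 32 mm below the mouth; the value (m) grows as it is pushed down. It pushes back with 3 N at 0 and 500 N/m more; the home position is reached at 0.008, at about 7 N; then the shoulder meets the rigid shelf.
- tape_roll: Bystander: roll of tape 104 mm across, 24 mm tall, lying on the table. Origin: centre of its underside.
- sherd_wall: Bystander: pottery sherd 76 x 83 x 18 mm on the table. Origin: centre of its underside.
- sharpener: Bystander: dark pencil sharpener 35 x 36 x 42 mm on the table. Origin: centre of its underside.

How it is judged:
On the way, in this order (a step that is already met when the one before it is completed fails the run):
1. the wide holder is held clear above the stand (z of wide_holder_shoulder in the frame of stand above 0.092 m and contact force between the fingers and wide_holder above 1 N), for 0.1 s.
2. its leaf is in the slot behind the lip, card outward (x of wide_holder_shoulder in the frame of slot_mouth between -0.0035 and 0.0035 m and y of wide_holder_shoulder in the frame of slot_mouth between -0.009 and 0.009 m and angle between wide_holder's own z axis and vertical below 0.12 rad and angle between the x axis of wide_holder and the x axis of rack, either way round below 0.12 rad and x of wide_holder_card in the frame of slot_mouth below -0.003 m and z of wide_holder_shoulder in the frame of slot_mouth below 0.025 m), for 0.05 s.
3. it is pressed home against the clip and held (x of wide_holder_shoulder in the frame of slot_mouth between -0.0035 and 0.0035 m and y of wide_holder_shoulder in the frame of slot_mouth between -0.009 and 0.009 m and angle between wide_holder's own z axis and vertical below 0.12 rad and angle between the x axis of wide_holder and the x axis of rack, either way round below 0.12 rad and x of wide_holder_card in the frame of slot_mouth below -0.003 m and z of wide_holder_shoulder in the frame of slot_mouth below 0.002 m and value of joint clip above 0.006 m and contact force between the fingers and wide_holder above 2 N), for 0.5 s.
At the end, for the whole second after the job is handed in: Fingers bear on the wide holder (over 2 N); shoulder within 2 mm of the shelf top; clip pushed down over 6 mm; leaf in the slot within 3.5 mm across and 9 mm along it; upright and in line with the rack within 0.12 rad; card outward (all of step 3); the arm keeps its last pose, push and grip.
It fails at once if the narrow holder is displaced by more than 20 mm (distance of narrow_holder from where it was at the start of the episode above 0.02 m).
It fails at once if the tape roll is pushed more than 30 mm (distance of tape_roll from where it was at the start of the episode above 0.03 m).
It fails at once if the sherd wall is pushed more than 30 mm (distance of sherd_wall from where it was at the start of the episode above 0.03 m).
It fails at once if the sharpener is pushed more than 30 mm (distance of sharpener from where it was at the start of the episode above 0.03 m).
It also fails if it takes over 38 s, if anything falls off the work surface, if the arm or the gripper's body presses on something with over 40 N, if the wrist force passes 120 N, or if a joint passes its speed limit or range.

## Working session

There is one attempt and no reset: what is moved stays moved. The work goes in short steps, Python scripts to look and compute and a tool call to move; the robot and the scene stay as the last step left them, time stands still between calls to the robot, and variables do not carry over. Pictures are saved under pics/ and viewed, about 8 in all and at most 12, crops included, and the job is handed in when it is done.

Besides the shell and the picture viewer there is one more tool, called by a JSON object that holds its "name" and its "arguments", one argument or row to a line. play_rows: Moves the arm, as the interface text tells. Its arguments: {"type":"object","properties":{"targets":{"type":"array","items":{"type":"array","items":{"type":"array","items":{"type":"number"}}}},"grip":{"type":"number"},"newtons":{"type":"number"}},"required":["targets"]}

```bash
mkdir -p pics; ls
cat > h.py <<'E'
import numpy as np, cv2
from station import arm, cams, job_done, finder
from scipy.spatial.transform import Rotation as R
def rot(a):
    a=np.array(a,float); return a if a.shape==(3,3) else (R.from_euler('xyz',a).as_matrix() if a.size==3 else R.from_quat(a).as_matrix())
def cloud(name):
    p=cams.camera_params(name); im,d=cams.grab_frame(name)
    K=np.array(p['intrinsics']);D=np.array(p['D'],float)
    v,u=np.mgrid[:420,:560]
    n=cv2.undistortPoints(np.stack([u,v],-1).reshape(-1,1,2).astype(np.float64),K,D).reshape(420,560,2)
    P=np.dstack([n*d[...,None],d])@rot(p['attitude']).T+np.array(p['position'])
    P[d==0]=np.nan
    return im,d,P
def save(n,im): cv2.imwrite('pics/'+n,cv2.cvtColor(im,cv2.COLOR_RGB2BGR))
E
python3 - <<'E'
from h import *
s=arm.get_state();print(s,arm.tcp_to_tips)
ims=[]
for c in ['scene','top','wrist']:
    im,d,P=cloud(c);save(c+'.png',im);p=cams.camera_params(c);print(c,p['position'],p['attitude'])
    for q in ['wide_holder','narrow_holder','stand','rack','tape_roll','sherd_wall','sharpener','clip']:
        r=finder.find_in(c,q);print(q,[(np.round(a['xyz'],3).tolist(),round(a['score'],2)) for a in r[:2]])
    ims.append(im)
save('all.png',cv2.resize(np.hstack(ims[:2]),(800,300)))
E
```

```text
pics
{'t': 0.0, 'q': array([ 1.61312933e+00,  3.59380405e-01,  1.10623111e-02, -3.75925212e-04,
       -1.22408423e+00, -2.88092974e-01]), 'qd': array([0.00119938, 0.00127234, 0.00049966, 0.00047072, 0.00027734,
       0.00042519]), 'joint_efforts': array([-2.25912394e-03, -5.82713306e+01,  2.93063807e+01,  6.99730530e+00,
        7.10398905e-03, -1.50167266e-04]), 'eef_pos': array([0.16417652, 0.65452792, 0.40372349]), 'ee_rot': array([ 3.13995243e+00, -1.17520809e-04, -2.45887896e-01]), 'force': array([-0.06114909,  0.22378335, -0.60625417]), 'moment': array([-0.0279481 , -0.01996729, -0.00940076]), 'width': 0.08782765389934351} 0.1781
scene [-0.00763541  0.13069731  0.73826582] [-2.43779145  0.00724244 -2.09391564]
wide_holder [([0.335, -0.315, 0.085], 0.98)]
narrow_holder [([0.419, -0.36, 0.079], 0.8)]
stand [([0.36, -0.324, 0.042], 0.72)]
rack [([0.396, -0.155, 0.101], 0.81)]
tape_roll [([0.583, -0.046, 0.025], 0.61), ([0.335, -0.315, 0.085], 0.58)]
sherd_wall [([0.404, 0.067, 0.012], 0.59), ([0.4, -0.156, 0.099], 0.16)]
sharpener [([0.494, -0.026, 0.038], 0.52)]
clip []
top [ 0.2881517  -0.14321221  1.11608851] [-2.96626369  0.02267528 -1.54234996]
wide_holder [([0.344, -0.32, 0.083], 0.66)]
narrow_holder [([0.426, -0.376, 0.091], 0.76)]
stand [([0.384, -0.353, 0.043], 0.71)]
rack [([0.436, -0.18, 0.104], 0.66)]
tape_roll [([0.59, -0.049, 0.024], 0.8)]
sherd_wall [([0.419, 0.087, 0.014], 0.74)]
sharpener [([0.503, -0.023, 0.04], 0.68)]
clip [([0.416, -0.274, 0.068], 0.63)]
wrist [0.22923794 0.63875821 0.38346161] [ 2.88970332e+00  6.33169667e-04 -1.81579423e+00]
wide_holder []
narrow_holder []
stand []
rack []
tape_roll []
sherd_wall []
sharpener []
clip []
```

View pics/top.png

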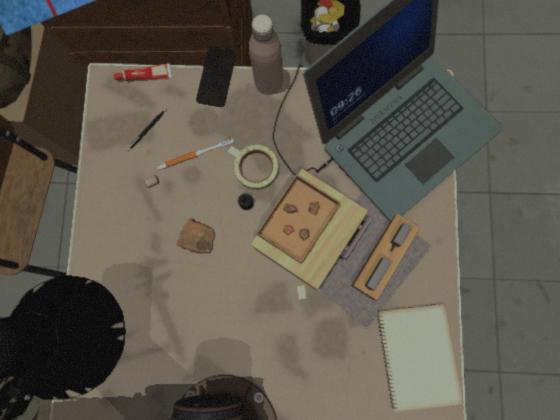

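View pics/scene.png

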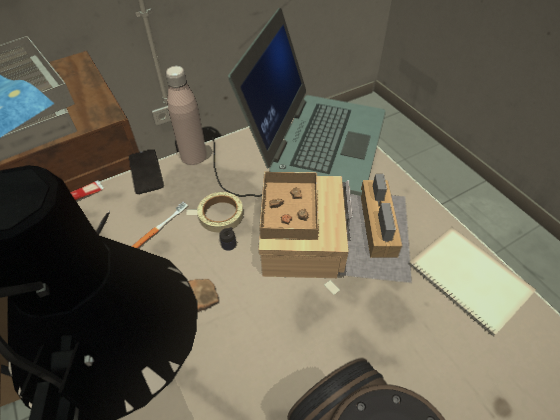

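The top view shows the wide holder at about (378,272), the narrow one at (400,236) and the lip at about (355,238). The rack front faces the stand (image lower right), and the laptop is close beyond them. The scene view shows the same layout.

Run:
```python
from h import *
for c in ['top','scene']:
    im,d,P=cloud(c)
    def fit(q,lo,hi,extra=None):
        r=finder.masks_of(c,q)
        if not r: print(q,'none');return
        m=r[0]['mask']&(P[...,2]>lo)&(P[...,2]<hi)
        X=P[m]
        (cx,cy),(w,h),a=cv2.minAreaRect((X[:,:2]*1000).astype(np.float32))
        print(c,q,len(X),'med',np.round(np.median(X,0),4),'rect',round(cx,1),round(cy,1),round(w,1),round(h,1),round(a,2),'z95',np.round(np.percentile(X[:,2],[5,50,95]),4))
    fit('wide_holder',.075,.1);fit('narrow_holder',.075,.1)
    fit('stand',.035,.055);fit('rack',.09,.108);fit('rack',.125,.145)
    if c=='top':
        np.savez('top.npz',im=im,P=P)
        # laptop heights
        g=P[180:300,280:460]; save('crop.png',cv2.resize(im[170:310,270:450],None,fx=4,fy=4,interpolation=cv2.INTER_CUBIC))
        for x in np.arange(.2,.66,.04):
            row=[]
            for y in np.arange(-.5,.0,.04):
                k=(abs(P[...,0]-x)<.02)&(abs(P[...,1]-y)<.02)
                row.append(int(1000*np.nanmax(P[...,2][k])) if k.any() else -1)
            print(round(x,2),row)
```

```text
top wide_holder 342 med [ 0.3439 -0.3235  0.0845] rect 343.6 -323.9 21.1 72.9 59.92 z95 [0.0802 0.0845 0.0874]
top narrow_holder 223 med [ 0.4301 -0.3731  0.0845] rect 430.5 -374.4 19.9 48.7 58.69 z95 [0.0797 0.0845 0.0878]
top stand 1623 med [ 0.3883 -0.3483  0.0445] rect 384.7 -348.1 60.9 191.2 59.37 z95 [0.041  0.0445 0.048 ]
top rack 6831 med [ 0.4315 -0.178   0.1008] rect 432.8 -180.5 186.3 201.3 57.97 z95 [0.0967 0.1008 0.1047]
top rack 355 med [ 0.464  -0.1495  0.133 ] rect 452.0 -149.3 110.2 150.7 57.99 z95 [0.1264 0.133  0.136 ]
0.2 [16, 16, 17, 18, 16, 7, 5, 6, 7, 6, 7, 6, 6]
0.24 [15, 17, 17, 16, 17, 7, 7, 5, 7, 7, 7, 7, 6]
0.28 [13, 19, 16, 18, 47, 48, 7, 5, 6, 7, 5, 5, 5]
0.32 [6, 6, 7, 5, 87, 88, 48, 104, 105, 103, 6, 6, 7]
0.36 [7, 5, 6, 47, 88, 89, 97, 104, 135, 137, 104, 97, 7]
0.4 [5, 7, 45, 88, 86, 48, 104, 105, 135, 136, 137, 137, 7]
0.44 [6, 5, 49, 89, 85, 103, 105, 137, 136, 118, 135, 138, 7]
0.48 [6, 6, 48, 48, 43, 104, 104, 137, 114, 118, 139, 41, 46]
0.52 [7, 22, 25, 24, 23, 22, 101, 135, 138, 137, 134, 41, 45]
0.56 [23, 24, 25, 23, 25, 23, 23, 6, 104, 135, 28, 28, 29]
0.6 [25, 27, 25, 25, 27, 27, 23, 22, 38, 38, 29, 27, 29]
0.64 [26, 25, 26, 28, 26, 27, 27, 87, 101, 6, 26, 27, 28]
scene wide_holder 319 med [ 0.3392 -0.3202  0.085 ] rect 342.8 -323.9 21.5 73.8 60.37 z95 [0.078  0.085  0.0872]
scene narrow_holder 182 med [ 0.4254 -0.3711  0.0851] rect 427.4 -373.2 20.8 48.5 59.88 z95 [0.077  0.0851 0.0869]
scene stand 1144 med [ 0.3681 -0.3277  0.0452] rect 383.7 -347.7 61.4 193.5 59.56 z95 [0.0388 0.0452 0.0475]
scene rack 5364 med [ 0.4157 -0.1741  0.1011] rect 430.5 -179.6 185.4 201.0 58.01 z95 [0.0959 0.1011 0.1043]
scene rack 565 med [ 0.4386 -0.1463  0.1321] rect 450.0 -149.5 110.1 153.4 58.12 z95 [0.1258 0.1321 0.1354]
```

View pics/crop.png

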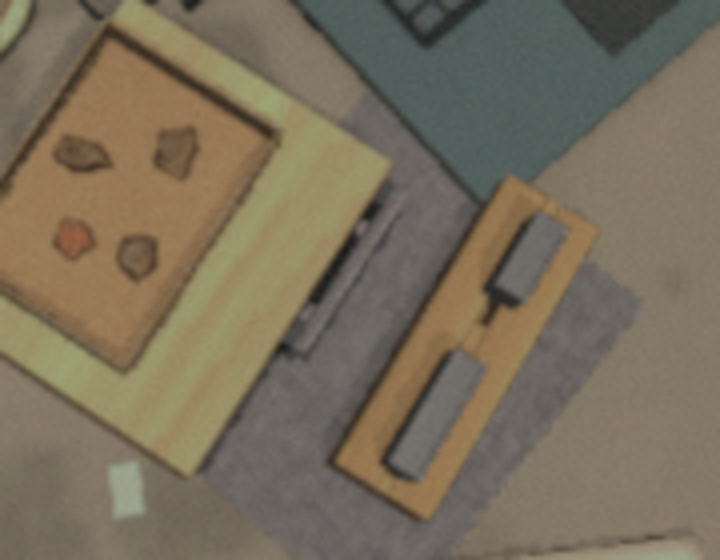

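{"name": "play_rows", "arguments": {
  "targets": [
    [[0.06,0.034,0,5],[0.12,0.068,0,10],[0.18,0.102,0,16],[0.22,0.125,0,16],[0.26,0.146,0,16]]
  ],
  "grip": 0,
  "newtons": 30
}}

```text
t: 2.58
eef_pos: [0.3823, 0.4479, 0.4051]
ee_rot: [-3.141, -0.0, -0.526]
force: [-0.1, 0.3, -0.1]
width: 0.0874
```

{"name": "play_rows", "arguments": {
  "targets": [
    [[0.055,0.028,0,0],[0.11,0.056,0,0],[0.166,0.084,0,0],[0.222,0.112,0,0],[0.277,0.14,0,0]]
  ]
}}

```text
t: 3.2
eef_pos: [0.5513, 0.188, 0.4051]
ee_rot: [-3.141, -0.0, -0.525]
force: [0.6, 0.9, 0.0]
width: 0.0874
```

{"name": "play_rows", "arguments": {
  "targets": [
    [[0.026,0.057,0,0],[0.052,0.114,0,0],[0.078,0.17,0,0],[0.104,0.227,0,0],[0.129,0.283,0,0]]
  ]
}}

```text
t: 3.82
eef_pos: [0.5196, -0.1216, 0.4051]
ee_rot: [-3.141, -0.001, -0.525]
force: [2.1, 0.4, 0.1]
width: 0.0873
```

{"name": "play_rows", "arguments": {
  "targets": [
    [[-0.01,0.054,0,0],[-0.02,0.108,0,0],[-0.03,0.16,0,0],[-0.04,0.213,0,0],[-0.05,0.265,0,0]]
  ]
}}

```text
t: 4.45
eef_pos: [0.3427, -0.325, 0.4051]
ee_rot: [-3.142, -0.001, -0.525]
force: [0.9, -1.2, 0.5]
width: 0.0878
```

Run:
```python
from h import *
s=arm.get_state();print(s['eef_pos'],s['ee_rot'])
im,d,P=cloud('wrist');save('w1.png',im);np.savez('w1.npz',im=im,P=P)
print(cams.camera_params('wrist'))
for q,lo,hi in [('wide_holder',.075,.1),('narrow_holder',.075,.1),('stand',.035,.055),('rack',.085,.108),('clip',0,.1)]:
    r=finder.masks_of('wrist',q)
    if not r: print(q,'none');continue
    X=P[r[0]['mask']&(P[...,2]>lo)&(P[...,2]<hi)]
    if len(X)<5: print(q,'few');continue
    print(q,len(X),cv2.minAreaRect((X[:,:2]*1000).astype(np.float32)),np.median(X,0))
```

```text
[ 0.34271727 -0.32502575  0.40511758] [-3.14152150e+00 -1.11599816e-03 -5.24699110e-01]
{'intrinsics': array([[372.47652101,   0.        , 283.96391811],
       [  0.        , 372.47652101, 210.29341161],
       [  0.        ,   0.        ,   1.        ]]), 'D': array([-0.05295317,  0.        ,  0.        ,  0.        ,  0.        ]), 'position': array([ 0.39759034, -0.36069103,  0.38369414]), 'attitude': array([ 2.88907939e+00, -4.47233498e-04, -2.09637301e+00])}
wide_holder 2021 ((343.52972412109375, -323.6372985839844), (19.49081039428711, 72.17694091796875), 59.54680633544922) [ 0.34553198 -0.3243928   0.08369468]
narrow_holder 1590 ((429.1408996582031, -374.6638488769531), (19.033231735229492, 47.3610954284668), 59.69622802734375) [ 0.42968858 -0.37467931  0.08361496]
stand 9972 ((384.45703125, -347.65936279296875), (59.7357292175293, 190.60250854492188), 59.24164581298828) [ 0.39343459 -0.35258567  0.04372044]
rack 27008 ((440.6744384765625, -203.70962524414062), (156.30792236328125, 161.89183044433594), 57.04107666015625) [ 0.45112976 -0.22098948  0.09912226]
clip none
```

View pics/w1.png

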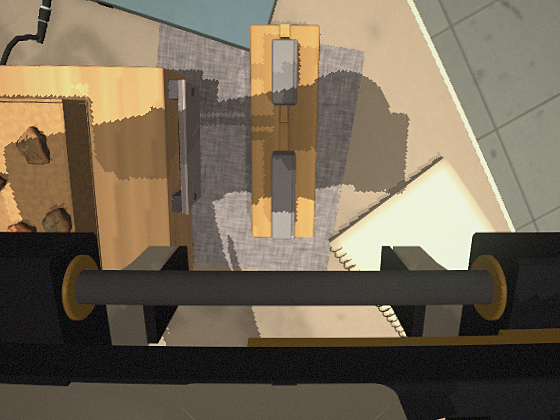

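The wrist view shows the lip at columns 178–198, rows 78–215. The shelf's front edge is at about column 166, the wide holder at (284,195) and the narrow one at (284,70). I'll refine the slot from this cloud.

Run:
```python
from h import *
z=np.load('w1.npz');P=z['P'];im=z['im']
for r in range(70,235,10):
    print(r,' '.join(f"{c}:{P[r,c,2]*1000:.0f}/{im[r,c].mean():.0f}" for c in range(156,206,3)))
# shelf edge line
E1=[];
for r in range(72,225,2):
    c=[c for c in range(140,180) if .094<P[r,c,2]<.106]
    k=140
    while .093<P[r,k+1,2]<.107 and im[r,k+1].astype(int)[0]-im[r,k+1].astype(int)[2]>20: k+=1
    E1.append(P[r,k])
E1=np.array(E1); v=cv2.fitLine((E1[:,:2]*1000).astype(np.float32),cv2.DIST_HUBER,0,.01,.01).ravel()
print('edge line',v,'yaw x',np.degrees(np.arctan2(v[1],v[0]))+90, 'z',np.median(E1[:,2]))
a=np.radians(58.0);X=np.array([np.cos(a),np.sin(a)]);Y=np.array([-X[1],X[0]])
o=np.array([.4248,-.2666])
print('edge x in guess frame',np.round(np.percentile((E1[:,:2]-o)@X*1000,[10,50,90]),2))
# lip
g=P[70:230,150:215].reshape(-1,3);q=(g[:,:2]-o)
x=q@X*1000;y=q@Y*1000;zz=g[:,2]*1000
m=(x<-6)&(x>-25)&(zz>80)&(zz<103)
print('lip x',np.percentile(x[m],[2,50,98]),'y',np.percentile(y[m],[1,50,99]),'z',np.percentile(zz[m],[2,50,98]),m.sum())
h=np.histogram(y[m],bins=np.arange(-64,65,4));print(h[0])
save('w1c.png',cv2.resize(im[60:235,130:220],None,fx=4,fy=3.4,interpolation=cv2.INTER_CUBIC))
```

```text
70 156:100/192 159:99/182 162:99/154 165:93/64 168:86/77 171:-0/78 174:1/80 177:-0/126 180:-0/76 183:-0/86 186:-1/78 189:2/93 192:1/89 195:1/113 198:-0/62 201:1/70 204:0/135
80 156:99/191 159:99/184 162:100/161 165:93/68 168:87/53 171:88/91 174:89/92 177:88/97 180:92/146 183:95/209 186:31/70 189:0/69 192:2/74 195:2/71 198:-1/74 201:-0/79 204:0/75
90 156:98/192 159:98/185 162:98/171 165:96/61 168:89/55 171:89/101 174:89/100 177:90/93 180:95/143 183:96/193 186:76/52 189:64/65 192:61/43 195:44/68 198:31/69 201:-0/85 204:1/91
100 156:98/186 159:98/184 162:100/178 165:96/56 168:90/72 171:82/70 174:73/69 177:62/58 180:92/151 183:95/201 186:76/66 189:68/65 192:56/68 195:45/67 198:34/70 201:1/71 204:0/62
110 156:98/95 159:99/95 162:99/94 165:97/67 168:91/67 171:79/72 174:71/74 177:63/63 180:91/136 183:95/92 186:76/65 189:67/68 192:56/67 195:45/69 198:35/67 201:-0/83 204:-1/71
120 156:99/103 159:99/102 162:99/93 165:98/73 168:91/74 171:82/71 174:74/71 177:63/71 180:92/88 183:96/91 186:77/67 189:68/63 192:58/71 195:46/68 198:36/63 201:1/70 204:1/71
130 156:100/104 159:99/96 162:98/103 165:98/7
[... 1583 characters left out ...]
99/130 165:99/131 168:99/124 171:92/79 174:84/73 177:76/78 180:67/74 183:57/82 186:46/78 189:35/77 192:2/87 195:0/88 198:2/98 201:0/94 204:1/97
230 156:100/127 159:99/128 162:100/129 165:97/127 168:98/122 171:94/72 174:85/69 177:76/75 180:68/79 183:57/77 186:47/78 189:36/67 192:1/81 195:1/91 198:0/92 201:1/95 204:0/93
edge line [   0.8484444    -0.52928454  406.95874    -256.3023    ] yaw x 58.042877 z 0.0945875135698716
edge x in guess frame [-1.   -0.63  2.01]
lip x [-15.82374491 -12.33996056  -6.57682507] y [-51.2698425   -3.1727098   50.88934115] z [88.16070317 93.6130045  96.51903632] 1116
[ 0  0  3 53 59 51 56 40 45 41 35 42 43 40 44 34 36 36 40 42 40 33 37 31
 37 50 48 53 46  1  0  0]
```

View pics/w1c.png

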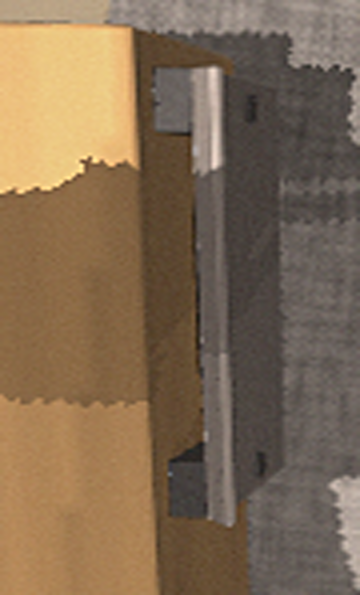

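{"name": "play_rows", "arguments": {
  "targets": [
    [[0,-0.0016,0.04,0],[0,-0.0016,0.08,0],[0,-0.0016,0.11,0],[0,-0.0016,0.12,0],[0,-0.0016,0.12,0]]
  ],
  "grip": 100
}}

```text
t: 5.38
eef_pos: [0.3456, -0.3222, 0.2847]
ee_rot: [3.141, 0.001, -0.524]
force: [-0.4, -0.3, 0.9]
width: 0.0536
```

{"name": "play_rows", "arguments": {
  "targets": [
    [[0,0,0.02,0],[0,0,0.04,0],[0,0,0.05,0],[0,0,0.057,0],[0,0,0.057,0]]
  ]
}}

```text
t: 6.0
eef_pos: [0.3451, -0.3226, 0.2279]
ee_rot: [3.142, -0.0, -0.525]
force: [-0.8, 0.1, -0.4]
width: 0.0531
```

{"name": "play_rows", "arguments": {
  "targets": [
    [[0,0,0,0],[0,0,0,0],[0,0,0,0],[0,0,0,0],[0,0,0,0]]
  ],
  "grip": 255,
  "newtons": 35
}}

```text
t: 6.62
eef_pos: [0.3447, -0.323, 0.2279]
ee_rot: [3.141, 0.0, -0.525]
force: [-3.2, -5.6, 0.8]
width: 0.0196
```

{"name": "play_rows", "arguments": {
  "targets": [
    [[0,0,-0.015,0],[0,0,-0.04,0],[0,0,-0.075,0],[0,0,-0.11,0],[0,0,-0.13,0]]
  ]
}}

```text
t: 7.25
eef_pos: [0.345, -0.3226, 0.3595]
ee_rot: [-3.141, -0.002, -0.525]
force: [0.2, 0.4, -0.9]
width: 0.0194
```

{"name": "play_rows", "arguments": {
  "targets": [
    [[0,0,0,0],[0,0,0,0]]
  ]
}}

```text
t: 7.5
eef_pos: [0.3445, -0.3224, 0.3568]
ee_rot: [-3.141, 0.001, -0.525]
force: [0.2, 0.5, -1.6]
width: 0.0197
```

Run:
```python
from h import *
s=arm.get_state();print(s['t'],s['eef_pos'],s['ee_rot'],s['force'],s['width'])
t=R.from_euler('xyz',s['ee_rot']).as_matrix()
ims=[]
for c,z0,z1 in [('wrist',.2,.23),('top',.2,.23),('scene',.19,.24)]:
    im,d,P=cloud(c);ims.append(im)
    r=finder.masks_of(c,'wide_holder')
    if not r: print(c,'none');continue
    m=r[0]['mask'];X=P[m];X=X[~np.isnan(X[:,0])]
    print(c,r[0]['score'],len(X),np.median(X,0),np.percentile(X[:,2],[2,98]))
    L=(X-s['eef_pos'])@t*1000
    print('tool frame pct',np.round(np.percentile(L,[2,50,98],axis=0),1).tolist())
    rr=cv2.minAreaRect((X[X[:,2]>np.percentile(X[:,2],98)-.008][:,:2]*1000).astype(np.float32));print(rr)
save('l1.png',np.hstack([ims[0][150:,150:450],ims[2][120:390,200:440]]))
```

```text
7.5 [ 0.34452076 -0.32235745  0.35678978] [-3.14134588e+00  1.13571766e-03 -5.25319872e-01] [ 0.21054855  0.53682145 -1.61882096] 0.01966291929842807
wrist 0.72 6117 [ 0.36422833 -0.33233324  0.21237481] [0.17879371 0.21376973]
tool frame pct [[-13.4, -9.8, 143.0], [22.7, -0.4, 144.4], [35.5, 8.9, 178.0]]
((353.7065124511719, -327.0899658203125), (19.953125, 50.63471984863281), 60.09333801269531)
top 0.63 93 [ 0.31562094 -0.3060327   0.21282186] [0.03609956 0.26124201]
tool frame pct [[-38.4, -15.1, 95.6], [-33.8, -0.1, 144.0], [-21.2, 27.5, 320.7]]
((319.6920166015625, -297.2528381347656), (16.196882247924805, 2.8823041915893555), 86.0870590209961)
scene none
```

View pics/l1.png

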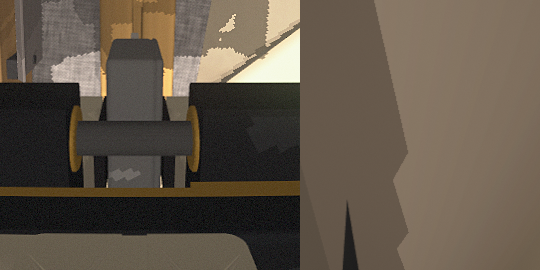

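{"name": "play_rows", "arguments": {
  "targets": [
    [[0.01,-0.02,0,1.9],[0.022,-0.045,0,1.9],[0.034,-0.07,0,1.9],[0.042,-0.084,0,1.9],[0.042,-0.084,0,1.9]]
  ]
}}

```text
t: 8.43
eef_pos: [0.424, -0.2706, 0.3573]
ee_rot: [3.141, 0.001, -0.557]
force: [-0.9, -0.1, -0.6]
width: 0.0197
```

{"name": "play_rows", "arguments": {
  "targets": [
    [[0,0,0.01,0],[0,0,0.02,0],[0,0,0.025,0],[0,0,0.025,0],[0,0,0.025,0]]
  ]
}}

```text
t: 9.05
eef_pos: [0.4234, -0.2711, 0.3329]
ee_rot: [3.142, -0.0, -0.558]
force: [0.3, 0.2, -0.8]
width: 0.0198
```

```bash
cat > chk.py <<'E'
from h import *
s=arm.get_state();print(s['t'],s['eef_pos'],s['ee_rot'],s['force'],s['moment'],s['width'])
a=np.radians(58.0);X=np.array([np.cos(a),np.sin(a)]);Y=np.array([-X[1],X[0]]);o=np.array([.4227,-.2700])
t=rot(s['ee_rot']);p=s['eef_pos']+t@np.array([-.001,-.0004,.183])
q=p[:2]-o;print('shoulder in slot mm',q@X*1000,q@Y*1000,(p[2]-.1)*1000)
im,d,P=cloud('wrist')
G=P-np.r_[o,.1];gx=(G[...,:2]@X)*1000;gy=(G[...,:2]@Y)*1000;gz=G[...,2]*1000
e=(gz>-3)&(gz<3)&(gx>0)&(gx<20)&(gy<40)&(gy>-55)
l=(gz>-9)&(gz<-1.5)&(gx<-5)&(gx>-20)&(gy<55)&(gy>-60)
h=(gz>30)&(gz<110)&(abs(gx)<18)&(abs(gy)<45)
for n,m in [('shelf',e),('lip',l),('holder',h)]:
    if m.sum()>5: print(n,m.sum(),[np.round(np.percentile(v[m],[1,50,99]),1).tolist() for v in (gx,gy,gz)])
import sys
save(sys.argv[1]+'.png',im)
E
python3 chk.py p1
```

```text
9.05 [ 0.4233959  -0.27107849  0.33286832] [ 3.14158222e+00 -3.55106307e-04 -5.58272435e-01] [ 0.29815868  0.17006608 -0.76875196] [ 0.05451753 -0.04304812 -0.01660949] 0.01979705434143302
shoulder in slot mm -0.14796466466477667 -0.22655866434356062 49.86797275805713
shelf 1804 [[4.0, 13.9, 19.9], [-54.7, -37.1, 6.7], [-2.7, -1.2, 0.3]]
lip 450 [[-11.3, -8.7, -5.4], [-52.0, -38.8, -25.4], [-8.9, -5.9, -3.4]]
holder 8108 [[-16.8, -0.1, 16.7], [-36.7, -17.0, 12.6], [54.9, 88.5, 107.0]]
```

View pics/p1.png

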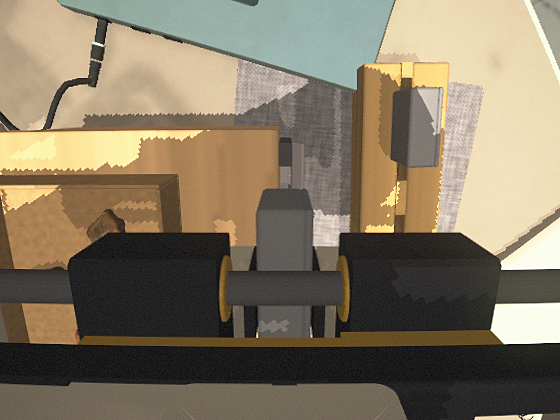

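The wrist view shows the holder end at (285,190–340), in line with the lip and slot at (290,150). The cloud puts the shelf edge at +4 mm and the lip at −11 mm, as expected, so I'm starting the descent.

{"name": "play_rows", "arguments": {
  "targets": [
    [[0,0,0.006,0],[0,0,0.012,0],[0,0,0.018,0],[0,0,0.023,0],[0,0,0.023,0]]
  ]
}}

```text
t: 9.72
eef_pos: [0.4232, -0.2709, 0.3091]
ee_rot: [3.141, 0.001, -0.558]
force: [-0.2, 0.9, -0.7]
width: 0.0198
```

```bash
python3 chk.py p2
```

```text
9.725 [ 0.42322542 -0.27090966  0.30913069] [ 3.14126135e+00  9.67907955e-04 -5.58220935e-01] [-0.17440103  0.88042797 -0.65036948] [ 0.06707123 -0.02360391  0.02643667] 0.01977968891692429
shoulder in slot mm -0.15396940301021161 0.24959895777468846 26.131618586217403
shelf 2160 [[4.0, 14.4, 19.9], [-54.6, -37.9, -0.5], [-2.7, -1.2, 0.3]]
lip 481 [[-11.6, -8.8, -5.4], [-51.9, -40.9, -29.4], [-8.9, -5.8, -3.4]]
holder 10066 [[-17.1, -0.1, 17.2], [-39.7, -18.6, 12.8], [33.5, 65.1, 109.7]]
```

{"name": "play_rows", "arguments": {
  "targets": [
    [[0,0,0.004,0],[0,0,0.008,0],[0,0,0.012,0],[0,0,0.016,0],[0,0,0.016,0]]
  ],
  "newtons": 55
}}

```text
t: 10.4
eef_pos: [0.4232, -0.2709, 0.2932]
ee_rot: [3.141, 0.001, -0.558]
force: [0.9, 0.5, -0.1]
width: 0.0201
```

{"name": "play_rows", "arguments": {
  "targets": [
    [[0,0,0.002,0],[0,0,0.004,0],[0,0,0.006,0],[0,0,0.008,0],[0,0,0.008,0]]
  ]
}}

```text
t: 11.02
eef_pos: [0.4235, -0.271, 0.2858]
ee_rot: [3.142, -0.0, -0.558]
force: [-1.1, 1.1, 4.4]
width: 0.0194
```

Contact with the clip at 4.4 N. The TCP should reach about 0.283 at home, with a sharp force rise.

{"name": "play_rows", "arguments": {
  "targets": [
    [[0,0,0.0015,0],[0,0,0.003,0],[0,0,0.003,0]]
  ]
}}

```text
t: 11.4
eef_pos: [0.4235, -0.271, 0.2829]
ee_rot: [-3.142, -0.0, -0.558]
force: [-0.9, 1.9, 5.8]
width: 0.0196
```

{"name": "play_rows", "arguments": {
  "targets": [
    [[0,0,0.001,0],[0,0,0.001,0]]
  ]
}}

```text
t: 11.65
eef_pos: [0.4234, -0.2709, 0.2829]
ee_rot: [3.142, -0.001, -0.558]
force: [-3.9, 4.6, 15.6]
width: 0.0195
```

{"name": "play_rows", "arguments": {
  "targets": [
    [[0,0,0.0006,0],[0,0,0.0006,0],[0,0,0.0006,0]]
  ]
}}

```text
t: 12.02
eef_pos: [0.4234, -0.2709, 0.2829]
ee_rot: [3.142, -0.001, -0.558]
force: [-5.4, 6.1, 22.4]
width: 0.0195
```

```bash
python3 chk.py p3
python3 - <<'E'
from h import *
s=arm.get_state();im,d,P=cloud('wrist');m=finder.masks_of('wrist','wide_holder')[0]['mask']
X=P[m];X=X[~np.isnan(X[:,0])]
L=(X-s['eef_pos'])@rot(s['ee_rot'])*1000
print(np.round(np.percentile(L,[2,50,98],axis=0),1).tolist(),np.median(X,0))
top=X[(L[:,2]<150)&(abs(L[:,1])<9)&(L[:,0]>15)]
print('holder top z',np.median(top[:,2]),np.percentile(top[:,2],[10,90]))
print('shelf z here', np.median(P[170:230,200:235,2]))
save('p4.png',im)
E
```

```text
12.025 [ 0.42342241 -0.27094023  0.28286895] [ 3.14156930e+00 -1.26241032e-03 -5.57579313e-01] [-5.4379641   6.11341549 22.3954808 ] [ 2.40488017  2.23562254 -0.00881632] 0.019504539126567924
shoulder in slot mm -0.019527976790790505 -0.34154104563157217 -0.13217745989660412
shelf 2590 [[3.6, 14.2, 19.9], [-54.8, -40.0, -9.9], [-2.7, -1.2, 0.4]]
lip 506 [[-11.6, -8.9, -5.8], [-51.9, -43.7, -32.3], [-8.9, -5.7, -3.3]]
holder 25319 [[-17.6, 0.0, 17.7], [-40.1, -27.1, 10.9], [35.0, 87.6, 109.7]]
[[-13.3, -9.8, 143.0], [22.6, -0.5, 144.4], [35.5, 8.8, 176.7]] [ 0.44306323 -0.28185994  0.13850626]
holder top z 0.13865392147376576 [0.13762722 0.13946662]
shelf z here nan
```

View pics/p4.png

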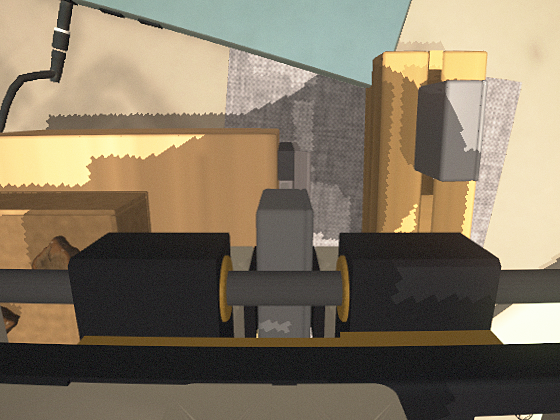

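The picture shows the holder at (285,190–340) seated in line with the lip, and the narrow holder still in the stand. The holder's top is 39.9 mm above the shelf, so it is home, and it has not slipped in the grip. I'll hold it a little longer, then hand in.

{"name": "play_rows", "arguments": {
  "targets": [
    [[0,0,0,0],[0,0,0,0],[0,0,0,0],[0,0,0,0],[0,0,0,0]]
  ]
}}

```text
t: 12.8
eef_pos: [0.4234, -0.2709, 0.2828]
ee_rot: [3.142, -0.001, -0.558]
force: [-6.9, 6.5, 22.5]
width: 0.0196
```

```bash
python3 -c "
from h import *
s=arm.get_state();print(s['t'],s['eef_pos'],s['force'],s['width']);print(job_done())"
```

```text
12.8 [ 0.4233985  -0.27092766  0.2828376 ] [-6.87767293  6.4579062  22.51271919] 0.019577558723883993
the job is handed in; nothing more can be done
None
```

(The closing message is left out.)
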